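# Hang the missing rack bracket and lay the tube across

### The arm

A 6-joint arm with a two-finger parallel gripper is mounted at the origin on a cart in front of the work surface, level with it; the furniture and walls round the work are solid. World frame = base frame: x ahead of the robot, y to its left, z up, the work surface at z = 0. Lengths are in m, angles in rad, forces in N, time in s.
With the tool pointing down it reaches from about 0.35 to 0.85 m from the base axis. Payload 8.1 kg.
Tool frame: the origin (TCP) lies at the very end of the fingers, on their centre line; the grasp point (between the pads) lies 19 mm behind it (robot.grip_depth is the distance from the TCP to the grasp point, in m); z points along the fingers, y is the line along which they close (so a half turn about z gives the same grasp; the last joint's range is limited). The gripper opens to 93 mm and grips with 3 to 60 N. Pads are 15 mm wide; open, the fingers measure 128 mm over their backs; the gripper's body (75 mm by 188 mm) begins 65 mm behind the grasp point.
Start: joints at [-0.085, 0.13, 1.488, -0, 1.523, -0.085], TCP at [0.6, 0, 0.219] pointing down, gripper open.
Joint ranges: [-2.96, 2.96], [-0.89, 2.26], [0.02, 2.5], [-1.34, 4.48], [0, 2.73], [-2.66, 2.66]. Speed limits (rad/s): [2.39, 2.39, 2.79, 3.14, 3.14, 3.14].

### API

Orientations are given as a rotation vector (axis times angle).
In Python, from plant import robot gives the robot as it stands. The module is installed in compiled form; this text tells all that it offers.
- The arm moves only by the shell command python3 -m jog 'ROWS' [FORCE]. ROWS is JSON, a list that holds one entry, the list of rows, each a list of 7 numbers: the turn, a rotation vector about the tool's x, y, z in degrees, then the shift along the tool's x, y, z in cm, then the finger opening in cm, from 0 to 9.3. A call has 1 to 5 rows; each row shifts and turns the commanded pose from where the row before left it, along the tool's axes as they then stand; what a row does not reach is not made up. A row lasts 1/12 s, in which the tool goes at most 41.7 mm and 7.16 degrees, less where a joint would pass 70% of its speed; a pose out of reach is approached as far as the arm can. A call is refused whole if a number of a shift passes 4.17 or a number of a turn 7.16, either way. A call with a gripper value outside its range is refused whole. The fingers move at their own pace and stop on an object; FORCE is the grip in N (left out, the last holds). Time passes only in rows, so rows that do not move let the fingers close. It gives the time, the measured TCP pose, the force and the opening at its end, in the units of the state.
- robot.read_state(): the state, without advancing time (a new reading comes with each control period).
- robot.read_camera(name): name is "scene" or "side" or "wrist"; returns a dict with "img" (400x640x3 uint8, red, green, blue), "fx", "fy", "cx", "cy" (pixels), "k1" (the pictures are not rectified: a ray, as slopes to the right and down, at radius r is drawn at 1 + k1 r^2 times it, then the intrinsics apply), "extrinsics" (4x4, takes a point from camera to world coordinates). Camera axes: x right, y up, looking along -z (the intrinsics and any distortion apply to the point x, -y, -z); pixel columns grow to the right and rows downward; lengths in m; the calibration is good to about 2 mm. A picture is of the moment at which its call begins. There is no depth.
- robot.close_job(): hands the job in, once; it reports no verdict.
Trained networks look in a picture, given as the dict that the camera call returned (one of the last four; its "shot" number tells which), for a name from the list of things; names that differ only in an ending like _2 or _b are one class to them, and where a whole thing is asked for, a point or a joint stands for the part that bears it (a point fixed in the world has none). Each returns a list of dicts, best first, with "confidence" (0 to 1); they miss things now and then, are a little off and sometimes report something else, mostly with a low value. They report only what shows in the picture. A call takes as long as a camera call.
- robot.masks_of(picture, label): "pixels" (400x640 bool, what is visible of it) and "point" ([column, row] in pixels, amid what is visible of it).
- robot.pinpoint(picture, label): "point" ([column, row] in pixels: a listed point, or the origin of a listed thing).
The state is a dict: "t": time; "q": joint angles; "dq": joint speeds; "joint_torque": joint torques, N m; "tool_pos": TCP position; "orientation": TCP orientation; "force": force on the tool from outside, world axes, zero at the start; "wrist_torque": the same for the moment, N m; "opening": finger opening in m.
Only numpy, scipy, OpenCV 4.12 (cv2) and the standard library are available. Lean on these libraries where they do the work, as an engineer would, in place of code of your own. Each camera call takes 0.05 s, during which the arm holds its last target. There are 200 camera calls.

### The job

Finish the small tube rack: hook the loose bracket's two tabs into the slots of the bare upright and push it down until it is fully home and the spring catch has snapped out over its plate. Then lay the longer of the two bare copper tubes across both brackets, in their saddles and about centred, let go, and leave the short tube and the foam offcut where they are.

Things in the scene. Friction and masses are not known exactly. Their poses are not given: they have to be found in the camera images.
- bracket_grip (a point): Loose steel L bracket, 0.2 kg: middle of its arm (grasp here), 12 mm above the underside it stands on (it stands on a 3 mm mat). Arm: bar 24 wide (y) x 24 high, along bracket x, from 72 mm in -x of here to a plate at its +x end (48 wide, 60 high, 4 thick, back face 60 mm in +x of here, bottom level with the arm's). 8 mm lips on top, 27 to 61 mm in -x of here, form a saddle for the tube.
- bracket_tabs (a point): On the bracket's plate, back face, midway between its two tabs, 36 mm above the underside (level with the necks' undersides). Tabs: side by side at y = -14 and +14 mm, 8 mm wide, sticking out 12 mm in +x, bent down as hooks: neck 10 mm high, hook tip 12 mm below the neck. Gap between hook and plate: 5.5 mm at the neck, 7.5 mm at the tip.
- bracket_seat (a point): Point on the loose bracket: bottom middle of its plate's back face (bracket axes; the tabs stick out to +x). It coincides with upright_empty_seat when the bracket is fully home.
- upright_empty_seat (a point): Bare upright (fixed dark steel channel, 60 wide, 176 mm high): point on its front face, 75 mm above the bench, where the bottom middle of the plate comes to lie. Axes: z up, x into the face (against the side the arms stick out to), y along the rack. Its front sheet is 4 mm thick.
- upright_empty_slots (a point): On the bare upright's front face, midway between its two slots, level with their bottom edges (36 mm above the seat point). Slots at y = -14 and +14 mm, 13 mm wide, 28 mm high. The tabs enter straight along +x with the bracket 12.5 to 17.5 mm (best 15) above its home height; then it goes straight down until the necks rest on the slots' bottom edges. Axes as the seat's.
- catch (a joint): Spring catch between and above the bare upright's slots: steel leaf 11 mm wide, hinged 88 mm above the seat point, foot 62 mm above it. 0 rad = at rest, foot 6 mm in front of the face; up to 0.4 = pressed back. The plate presses it back (1 to 6 N) as the tabs enter and rubs on it going down; with the bracket fully home it snaps out to 0 just above the plate's top edge.
- upright_full_saddle (a point): Fixed bracket of the same shape on the rack's other upright: middle of its saddle, on the arm's top (99 mm above the bench), 104 mm in front of the upright's face. The two uprights are 150 mm apart along the rack's y; which one is bare varies.
- rack_mid (a point): Point of the rack half-way between the two saddles, level with the tops of the arms (99 mm above the bench), axes x away from the arms' free ends, y along the rack, z up. The middle of the tube, laid down, lies 7 mm above it.
- tube_mid (a point): Centre of the longer bare copper tube, 200 mm long, 14 mm thick, 0.05 kg, lying on the bench at the left; its length is along its y axis. (It may have rolled about that axis.)
- short_tube: The shorter bare copper tube, 130 mm long, 10 mm thick, not to be used, lying at the right; origin at the underside of its middle, length along y.
- foam_scrap: Short foam offcut, 87x27x22 mm, lying at the right; origin at the underside of its middle.

How it is judged:
By the outcome, as a careful person would: the job done as asked, in the order asked, and still so for the second after the job is handed in, with the robot touching nothing.
It also fails if it takes over 61 s, if anything falls off the work surface, if the arm or the gripper's body presses on something with over 40 N, if the wrist force passes 120 N, or if a joint passes its speed limit or range.

## Working session

There is one attempt and no reset: what is moved stays moved. The work goes in short steps, Python scripts to look and compute and a shell command to move; the robot and the scene stay as the last step left them, time stands still between calls to the robot, and variables do not carry over. Pictures are saved under pics/ and viewed, on a budget of 10 in all, crops included, one or two more only if the job needs it, and the job is handed in when it is done.

```bash
mkdir -p pics
cat > h.py <<'E'
import numpy as np, cv2
from scipy.optimize import least_squares
from scipy.spatial.transform import Rotation as R
from plant import robot
def ray(p,c):
    u=np.array([(c[0]-p['cx'])/p['fx'],(c[1]-p['cy'])/p['fy']]); v=u.copy()
    for _ in range(20): v=u/(1+p['k1']*(v@v))
    E=np.array(p['extrinsics']); d=E[:3,:3]@np.array([v[0],-v[1],-1]); return E[:3,3],d/np.linalg.norm(d)
def proj(p,X):
    E=np.array(p['extrinsics']); q=E[:3,:3].T@(np.array(X)-E[:3,3]); v=np.array([q[0]/-q[2],-q[1]/-q[2]])
    v=v*(1+p['k1']*(v@v)); return np.array([p['cx']+p['fx']*v[0],p['cy']+p['fy']*v[1]])
def onz(p,c,z):
    o,d=ray(p,c); return o+d*(z-o[2])/d[2]
def tri(obs):
    A=np.zeros((3,3));b=np.zeros(3)
    for p,c in obs:
        o,d=ray(p,c);M=np.eye(3)-np.outer(d,d);A+=M;b+=M@o
    X=np.linalg.solve(A,b); return X,[np.round(proj(p,X)-c,1) for p,c in obs]
def save(p,name,crop=None,s=1):
    im=p['img'][...,::-1]
    if crop: im=im[crop[1]:crop[3],crop[0]:crop[2]]
    cv2.imwrite('pics/'+name,cv2.resize(im,None,fx=s,fy=s,interpolation=cv2.INTER_CUBIC))
E
cat > a.py <<'E'
from h import *
L=['bracket_grip','bracket_tabs','bracket_seat','upright_empty_seat','upright_empty_slots','upright_full_saddle','rack_mid','tube_mid','short_tube','foam_scrap']
P={n:robot.read_camera(n) for n in ('scene','side','wrist')}
for n,p in P.items():
    print(n,np.round(np.array(p['extrinsics'])[:3,3],3),round(p['fx']),p['k1'])
D={}
for l in L:
    for n,p in P.items():
        r=robot.pinpoint(p,l)
        if r:
            D.setdefault(l,[]).append((p,np.array(r[0]['point']))); print(l,n,[(np.round(x['point'],1).tolist(),round(x['confidence'],2)) for x in r[:2]])
    o=D.get(l,[])
    if len(o)>1:
        X,e=tri(o); print('   =>',np.round(X,4),[x.tolist() for x in e])
im=np.vstack([P['scene']['img'],P['side']['img']])
cv2.imwrite('pics/1.png',cv2.resize(im[...,::-1],(480,600),interpolation=cv2.INTER_AREA))
save(P['scene'],'1a.png',s=1.25);save(P['side'],'1b.png',s=1.25);save(P['wrist'],'1c.png',s=1)
print(robot.read_state())
E
python3 a.py
```

```text
scene [ 0.137 -0.534  0.665] 466 -0.07137656689703735
side [0.214 0.811 0.606] 469 -0.09103272262382486
wrist [0.599 0.076 0.384] 308 -0.03553266272894181
bracket_grip scene [([258.5, 268.5], 0.67)]
bracket_grip side [([385.3, 267.7], 0.78)]
bracket_grip wrist [([163.9, 23.5], 0.67)]
   => [0.4219 0.1723 0.0139] [[1.1, -0.1], [-1.1, 0.9], [-3.7, 0.8]]
bracket_tabs scene [([287.3, 252.7], 0.73)]
bracket_tabs side [([360.9, 247.9], 0.96)]
bracket_tabs wrist [([202.7, 30.1], 0.66)]
   => [0.4785 0.1611 0.0385] [[-1.7, 1.6], [-1.1, -1.9], [1.1, -1.6]]
bracket_seat scene [([287.0, 267.1], 0.96)]
bracket_seat side [([357.6, 261.3], 0.57)]
bracket_seat wrist [([216.2, 41.3], 0.6)]
   => [0.4802 0.1596 0.0007] [[-0.1, 1.0], [0.8, -1.0], [1.2, -2.7]]
upright_empty_seat scene [([335.3, 192.3], 0.94), ([284.4, 265.1], 0.33)]
upright_empty_seat side [([237.3, 232.5], 0.8)]
   => [0.6748 0.2779 0.0755] [[0.5, -0.6], [0.7, 0.8]]
upright_empty_slots scene [([336.5, 179.3], 0.97)]
upright_empty_slots side [([235.9, 216.9], 0.75), ([357.1, 264.4], 0.37)]
   => [0.675  0.2772 0.1115] [[0.3, -0.3], [0.
[... 1013 characters left out ...]
[[1.4, 0.0], [2.5, -0.7], [2.0, -3.3]]
{'t': 1.65, 'q': array([-8.54199681e-02,  1.30404218e-01,  1.48816131e+00,  8.84615259e-06,
        1.52301014e+00, -8.54222235e-02]), 'dq': array([-0.00070487,  0.00114612, -0.00029709, -0.00056133, -0.00012584,
        0.00072898]), 'joint_torque': array([-7.12364854e-04, -5.59737182e+01, -4.92047167e+01,  7.68487039e-02,
        2.25591939e-02, -6.83587791e-05]), 'tool_pos': array([6.00018304e-01, 1.21415499e-05, 2.18653969e-01]), 'orientation': array([2.22143427e+00, 2.22143835e+00, 2.77981662e-05]), 'force': array([ 0.12093988, -0.52727714,  0.50001542]), 'wrist_torque': array([-0.01791442, -0.00179191, -0.00164175]), 'opening': 0.0929000834714784}
```

View pics/1a.png

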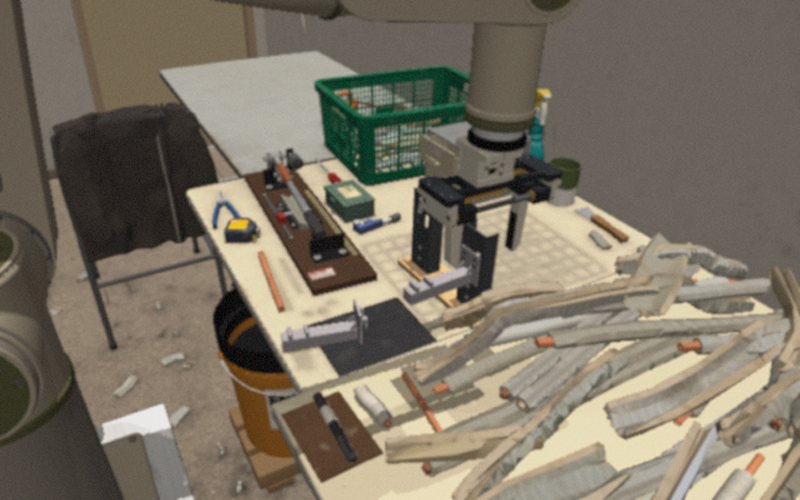

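View pics/1b.png

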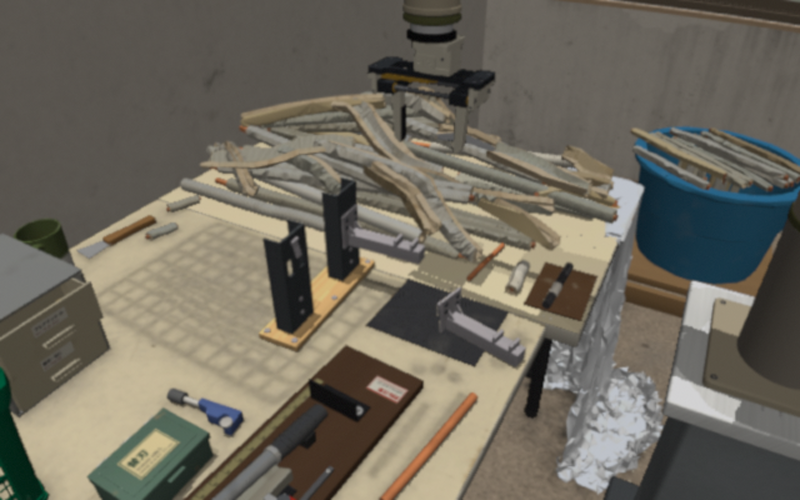

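The scene view (800-px scale) shows the bare upright at (427,235), the loose bracket on the mat at (325,330) and the long tube at (270,280). The side view agrees, with the tube running off the lower edge there. I'll move above the bracket and turn the fingers across its arm.

```bash
python3 -m jog '[[[0,0,0,2.87,-2.96,0,9.3],[0,0,0,2.87,-2.96,0,9.3],[0,0,0,2.87,-2.96,0,9.3],[0,0,0,2.87,-2.96,0,9.3],[0,0,0,2.87,-2.96,0,9.3]]]' 
python3 -m jog '[[[0,0,0,2.87,-2.96,0,9.3],[0,0,-7.1,0,0,0,9.3],[0,0,-7.1,0,0,0,9.3],[0,0,-7.1,0,0,0,9.3],[0,0,-7.1,0,0,0,9.3]]]' 
python3 -m jog '[[[0,0,-7.1,0,0,0,9.3],[0,0,-7.1,0,0,0,9.3],[0,0,-7.1,0,0,0,9.3],[0,0,-7.1,0,0,0,9.3],[0,0,-7.1,0,0,0,9.3]]]' 
python3 -m jog '[[[0,0,-7.1,0,0,0,9.3],[0,0,-7.1,0,0,0,9.3],[0,0,0,0,0,0,9.3]]]'
cat > b.py <<'E'
from h import *
import sys
s=robot.read_state(); print(s['t'],np.round(s['tool_pos'],4)); Rm=R.from_rotvec(s['orientation']).as_matrix(); print(np.round(Rm,3).tolist(),np.round(s['q'],2))
P={n:robot.read_camera(n) for n in ('scene','side','wrist')}
D={}
for l in ['bracket_grip','bracket_tabs','bracket_seat','upright_empty_seat','upright_empty_slots','upright_full_saddle','rack_mid','tube_mid']:
    for n,p in P.items():
        r=robot.pinpoint(p,l)
        if r and r[0]['confidence']>.4:
            D.setdefault(l,[]).append((p,np.array(r[0]['point']))); print(l,n,np.round(r[0]['point'],1).tolist(),round(r[0]['confidence'],2), end=' ')
    o=D.get(l,[])
    if len(o)>1:
        X,e=tri(o); print('   =>',np.round(X,4),[x.tolist() for x in e])
    if o and 'bracket' in l: print('  onz',[np.round(onz(p,c,dict(bracket_grip=.015,bracket_tabs=.039,bracket_seat=.003)[l]),4).tolist() for p,c in o])
save(P['wrist'],'2.png',s=1.25)
E
python3 b.py
```

```text
t: 2.07
tool_pos: [0.4505, 0.1444, 0.2185]
orientation: [2.222, 2.221, 0.0]
force: [-0.5, 1.5, 0.2]
opening: 0.0928
t: 2.48
tool_pos: [0.4222, 0.1726, 0.2189]
orientation: [1.599, 2.704, 0.001]
force: [0.3, 0.4, -0.1]
opening: 0.0931
t: 2.9
tool_pos: [0.4224, 0.1722, 0.2188]
orientation: [0.7, 3.062, 0.0]
force: [0.4, 0.2, 0.3]
opening: 0.0931
t: 3.15
tool_pos: [0.4224, 0.1722, 0.2188]
orientation: [0.316, 3.125, 0.0]
force: [0.4, 0.6, -0.2]
opening: 0.0932
3.15 [0.4224 0.1722 0.2188]
[[-0.98, 0.2, 0.0], [0.2, 0.98, 0.0], [-0.0, 0.0, -1.0]] [ 0.27 -0.27  1.87 -0.    1.54 -1.09]
bracket_grip scene [258.1, 269.4] 0.65 bracket_grip side [382.5, 265.8] 0.66 bracket_grip wrist [321.9, 177.7] 0.87    => [0.422  0.1721 0.0157] [[1.5, -1.6], [1.7, 2.0], [-1.2, 0.4]]
  onz [[0.4174, 0.1695, 0.015], [0.4273, 0.1677, 0.015], [0.422, 0.1736, 0.015]]
bracket_tabs scene [284.9, 252.4] 0.82 bracket_tabs side [360.8, 247.4] 0.61 bracket_tabs wrist [318.9, 232.0] 0.82    => [0.4779 0.1611 0.0408] [[0.5, 1.2], [-0.6, -2.2], [2.6, -2.9]]
  onz [[0.4798, 0.1671, 0.039], [0.475, 0.1646, 0.039], [0.4815, 
[... 476 characters left out ...]
-1.1]]
upright_empty_slots scene [340.2, 178.3] 0.64 upright_empty_slots side [237.3, 215.1] 0.68    => [0.6789 0.271  0.1134] [[-0.7, 0.8], [-0.8, -1.0]]
upright_full_saddle scene [336.1, 226.5] 0.7 upright_full_saddle side [324.6, 197.2] 0.75 upright_full_saddle wrist [300.8, 335.0] 0.95    => [0.5755 0.1204 0.0998] [[-0.2, 1.7], [0.6, -1.6], [3.5, 0.8]]
rack_mid scene [315.0, 209.8] 0.87 rack_mid side [307.2, 212.4] 0.76 rack_mid wrist [367.2, 320.3] 0.64    => [0.5701 0.1941 0.1042] [[1.0, 0.0], [2.1, 1.0], [2.4, 2.1]]
tube_mid scene [216.1, 222.0] 0.66 tube_mid side [346.6, 356.0] 0.95 tube_mid wrist [483.0, 122.9] 0.86    => [0.399  0.3804 0.0087] [[-0.1, 1.3], [0.1, -1.1], [3.0, 0.0]]
```

View pics/2.png

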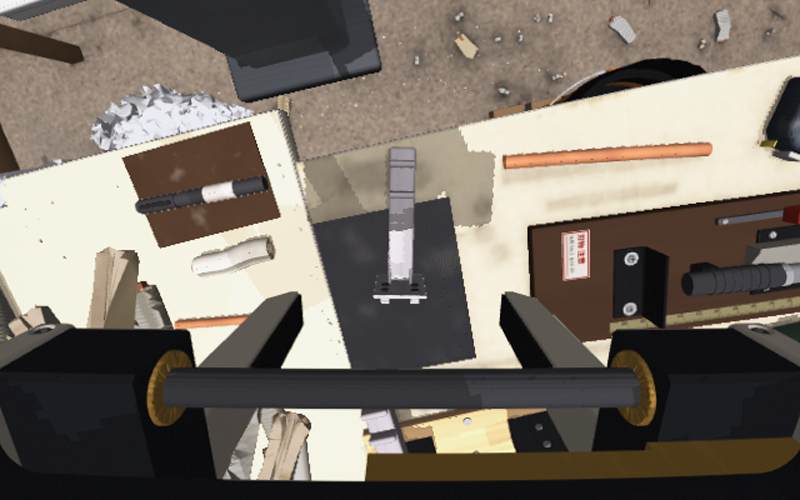

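Picture 3 (wrist): the bracket lies almost along the tool's x, at columns 389–415 and rows 150–300 of 800×500. The tilt is about 1°, so its yaw is about -12.4°. I'll descend and grasp it.

```bash
python3 -m jog '[[[0,0,0.9,0,0,4,7],[0,0,0,0,0,4,6],[0,0,0,0,0,4,6],[0,0,0,0,0,4,6],[0,0,0,0,0,3,6]]]' 40
python3 -m jog '[[[0,0,0,0,0,1.5,6],[0,0,0,0,0,0.7,6],[0,0,0,0,0,0,2],[0,0,0,0,0,0,2],[0,0,0,0,0,0,1]]]' 40
python3 -m jog '[[[0,0,0,0,0,0,1],[0,0,0,0,0,0,1],[0,0,0,0,0,0,1],[0,0,0,0,0,0,1]]]' 40
```

```text
t: 4.92
tool_pos: [0.4208, 0.1718, 0.0255]
orientation: [-0.35, -3.12, 0.001]
force: [0.0, 1.2, 0.2]
opening: 0.0645
t: 5.33
tool_pos: [0.424, 0.1727, 0.0084]
orientation: [0.35, 3.119, 0.002]
force: [0.0, 0.3, 0.2]
opening: 0.0444
t: 5.67
tool_pos: [0.4232, 0.1724, 0.0076]
orientation: [0.35, 3.121, 0.001]
force: [-1.7, -0.7, 5.6]
opening: 0.0236
```

```bash
python3 -m jog '[[[0,0,0,0,0,-2,1],[0,0,0,0,0,-4,1],[0,0,0,0,0,-4,1],[0,0,0,0,0,-4,1],[0,0,-5.4,0,0,-1,1]]]' 40
python3 -m jog '[[[0,0,-5.4,0,0,0,1],[0,0,-5.5,0,0,0,1],[0,0,0,-3.4,2.27,0,1],[0,0,0,-3.4,2.27,0,1],[0,0,0,-3.4,2.27,0,1]]]' 40
python3 -m jog '[[[0,0,0,-3.4,2.27,0,1],[0,0,0,0,0,0,1],[0,0,0,0,0,0,1]]]' 40
cat > c.py <<'E'
from h import *
s=robot.read_state(); print(s['t'],np.round(s['tool_pos'],4),s['opening']); Rm=R.from_rotvec(s['orientation']).as_matrix(); print(np.round(Rm,3).tolist())
P={n:robot.read_camera(n) for n in ('scene','side','wrist')}
D={}
for l in ['bracket_grip','bracket_tabs','bracket_seat','upright_empty_seat','upright_empty_slots','upright_full_saddle','rack_mid']:
    for n,p in P.items():
        r=robot.pinpoint(p,l)
        if r and r[0]['confidence']>.4:
            D.setdefault(l,[]).append((p,np.array(r[0]['point']))); print(l,n,np.round(r[0]['point'],1).tolist(),round(r[0]['confidence'],2), end=' ')
    o=D.get(l,[])
    if len(o)>1:
        X,e=tri(o); print('   =>',np.round(X,4),[x.tolist() for x in e])
    z=dict(upright_empty_seat=.075,upright_empty_slots=.111,upright_full_saddle=.099,rack_mid=.099).get(l)
    if z: print('  onz',[np.round(onz(p,c,z),4).tolist() for p,c in o])
cr=lambda p,b:cv2.resize(p['img'][b[1]:b[3],b[0]:b[2],::-1],(400,300),interpolation=cv2.INTER_CUBIC)
import pickle; pickle.dump(P,open('P3.pkl','wb'))
w=cv2.resize(P['wrist']['img'][...,::-1],(480,300))
top=np.hstack([cr(P['scene'],(270,130,390,220+0)),cr(P['side'],(190,130,350,250))])
cv2.imwrite('pics/3.png',np.vstack([top,np.hstack([w,np.zeros((300,320,3),np.uint8)])]))
E
python3 c.py
```

```text
t: 6.08
tool_pos: [0.4254, 0.1732, 0.1637]
orientation: [0.204, 3.126, 0.005]
force: [1.2, 0.5, -1.8]
opening: 0.0237
t: 6.5
tool_pos: [0.5206, 0.2471, 0.1563]
orientation: [-0.095, 3.14, 0.0]
force: [-0.7, 0.0, -0.8]
opening: 0.0236
t: 6.75
tool_pos: [0.5523, 0.2717, 0.1533]
orientation: [0.097, -3.135, 0.003]
force: [-0.3, -0.8, -2.1]
opening: 0.0237
6.75 [0.5523 0.2717 0.1533] 0.023676754229820088
[[-0.998, -0.062, -0.005], [-0.062, 0.998, -0.002], [0.005, -0.002, -1.0]]
bracket_grip scene [291.6, 174.8] 0.75 bracket_grip side [294.4, 214.3] 0.88 bracket_grip wrist [323.3, 254.5] 0.83    => [0.553  0.2731 0.1573] [[0.6, -0.2], [-0.1, -0.2], [0.9, -2.8]]
bracket_tabs scene [313.1, 157.5] 0.66 bracket_tabs side [263.5, 191.6] 0.83 bracket_tabs wrist [316.3, 369.1] 0.75    => [0.6093 0.2744 0.186 ] [[1.0, -0.1], [1.0, -0.4], [4.4, -1.8]]
bracket_seat scene [313.9, 169.4] 0.81 bracket_seat side [260.0, 213.4] 0.65 bracket_seat wrist [318.1, 329.4] 0.7    => [0.6152 0.2795 0.1471] [[1.0, 1.7], [1.5, -2.5], [9.6, 0.2]]
upright_empty_seat scene [335.3, 192.1] 0.83 upright_empty_seat side [236.9, 232.8] 0.96    => [0.6752 0.2788 0.0754] [[0.5, -0.5], [0.6, 0.7]]
  onz [[0.6732, 0.2777, 0.075], [0.6779, 0.2772, 0.075]]
upright_empty_slots scene [337.5, 177.6] 0.89 upright_empty_slots side [238.3, 214.7] 0.81    => [0.6736 0.2734 0.1166] [[-0.3, 0.4], [-0.4, -0.5]]
  onz [[0.6807, 0.2828, 0.111], [0.6771, 0.2682, 0.111]]
upright_full_saddle scene [336.4, 228.6] 0.87 upright_full_saddle side [323.7, 195.4] 0.66 upright_full_saddle wrist [126.4, 235.4] 0.56    => [0.5772 0.1195 0.0993] [[0.4, -0.2], [1.0, 0.0], [1.8, 1.1]]
  onz [[0.5763, 0.1196, 0.099], [0.5791, 0.12, 0.099], [0.5765, 0.118, 0.099]]
rack_mid scene [314.7, 210.1] 0.87 rack_mid wrist [318.5, 373.3] 0.59    => [0.6426 0.2699 0.0869] [[11.6, -17.6], [-5.0, -63.8]]
  onz [[0.571, 0.2011, 0.099], [0.7013, 0.2779, 0.099]]
```

View pics/3.png

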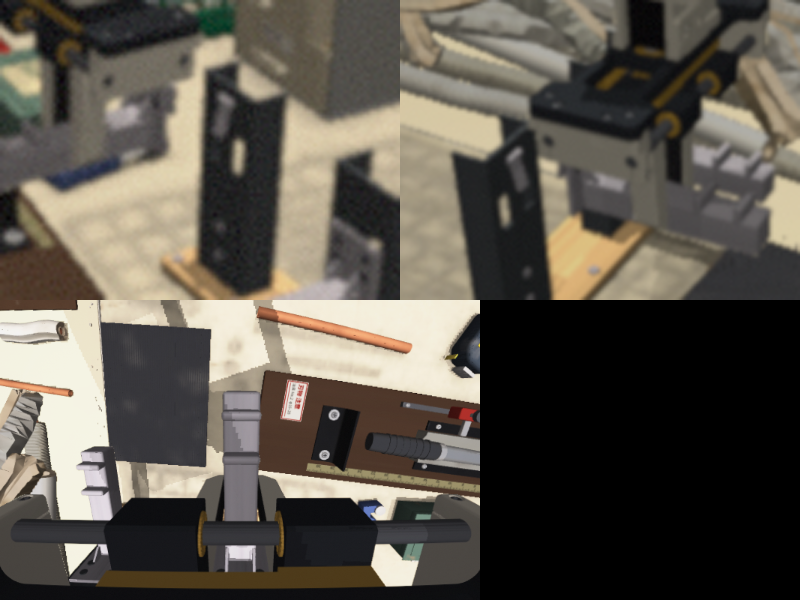

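Picture 4: the bracket is held level in the fingers. The bare upright shows its bright slot at crop (238,155) in scene and (505,205) in side, with the catch leaf above it. I'll measure the upright more precisely from the catch mask and the enlarged face edges.

```bash
cat > d.py <<'E'
from h import *
import pickle
P=pickle.load(open('P3.pkl','rb'))
ob=[]
for n in ('scene','side'):
    r=robot.masks_of(P[n],'catch')
    for x in r[:2]:
        v,u=np.nonzero(x['pixels']); print(n,round(x['confidence'],2),len(u),u.min(),u.max(),v.min(),v.max(),u.mean(),v.mean())
    if r: 
        v,u=np.nonzero(r[0]['pixels']); ob.append((P[n],np.array([u.mean(),v.mean()])))
if len(ob)==2: X,e=tri(ob); print('catch',X,e)
a=cv2.resize(P['scene']['img'][145:215,320:370,::-1],(400,560),interpolation=cv2.INTER_CUBIC)
b=cv2.resize(P['side']['img'][185:255,205:255,::-1],(400,560),interpolation=cv2.INTER_CUBIC)
im=np.hstack([a,b]).astype(float); im=255*(im/255)**.6
cv2.imwrite('pics/4.png',im)
E
python3 d.py
```

```text
scene 0.22 837 261 323 156 187 290.9701314217443 172.4910394265233
side 0.63 67 233 239 191 205 236.4179104477612 198.1044776119403
catch [0.60225152 0.31882907 0.16395478] [array([ 10.9, -13.7]), array([17.2, 18.6])][ WARN:0@0.299] global loadsave.cpp:1063 imwrite_ Unsupported depth image for selected encoder is fallbacked to CV_8U.
```

View pics/4.png

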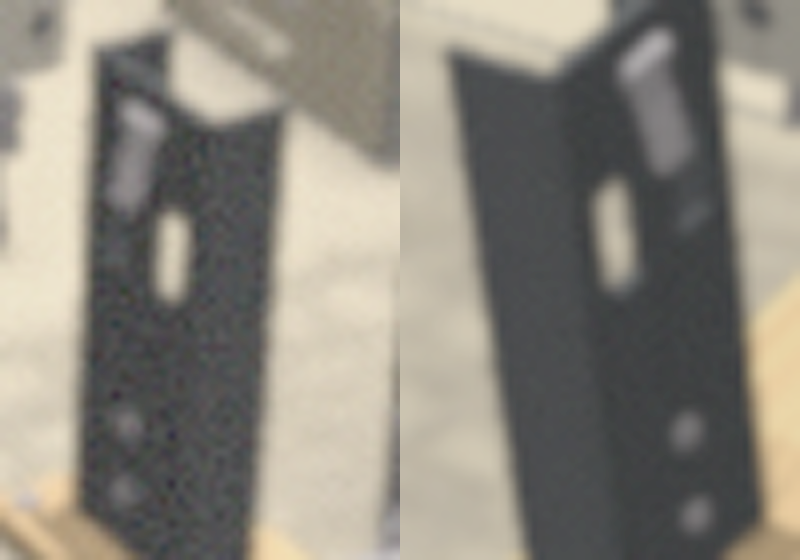

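```bash
cat > e.py <<'E'
from h import *
import pickle
P=pickle.load(open('P3.pkl','rb')); S=P['scene'];D=P['side']
f=lambda a,b,u0,v0:np.array([u0+(a+.5)/8-.5,v0+(b+.5)/8-.5])
s=lambda a,b:f(a,b,320,145); d=lambda a,b:f(a,b,205,185)
for nm,a,b in [('screw1',s(127,427),d(287,432)),('screw2',s(122,490),d(297,515)),('catch',s(136,157),np.array([236.4,198.1])),('cornerL',s(97,48),d(157,80))]:
    X,e=tri([(S,a),(D,b)]); print(nm,np.round(X,4),e)
# (cam,pixel,local x,y,z)
F=[(S,s(97,48),0,.03,.176),(S,s(213,128),0,-.03,.176),(S,s(172,255),.002,-.0135,.125),(D,d(215,235),.002,.0135,.125),(D,d(157,80),0,.03,.176)]
G=[(S,s(136,157),-.003,0,.150),(D,np.array([236.4,198.1]),-.003,0,.150)]
sad=[(S,[336.5,229]),(D,[323.9,195.8])]
def loc(q,x,y,z):
    c,n=np.cos(q[2]),np.sin(q[2]); return np.array([q[0]+c*x-n*y,q[1]+n*x+c*y,z])
def res(q):
    r=[proj(p,loc(q,x,y,z))-c for p,c,x,y,z in F+G]+[(proj(p,loc(q,-.104,-.150,.099))-c)*.5 for p,c in sad]
    return np.concatenate(r)
o=least_squares(res,[.675,.278,.06],loss='soft_l1',f_scale=1); print(o.x[:2],np.degrees(o.x[2])); print(np.round(res(o.x).reshape(-1,2),1).tolist())
for cam in (S,D):
    def r1(q): return np.concatenate([proj(p,loc(q,x,y,z))-c for p,c,x,y,z in F+G if p is cam]+[(proj(p,loc(q,-.104,-.150,.099))-c)*.5 for p,c in sad if p is cam])
    o=least_squares(r1,[.675,.278,.06],loss='soft_l1'); print('one cam',o.x[:2],np.degrees(o.x[2]))
E
python3 e.py
```

```text
screw1 [0.6729 0.2744 0.0607] [array([ 0.2, -0.2]), array([0.3, 0.3])]
screw2 [0.6725 0.2753 0.0369] [array([ 0.1, -0.1]), array([0.1, 0.1])]
catch [0.671  0.2753 0.1534] [array([-0.,  0.]), array([-0., -0.])]
cornerL [0.6734 0.303  0.1759] [array([-0.1,  0.1]), array([-0.1, -0.1])]
[0.67470853 0.27416959] 2.5242354312632647
[[-0.3, -0.1], [-0.1, 0.1], [0.5, 0.4], [-0.0, 0.0], [-0.5, 0.2], [0.5, 1.5], [0.3, 1.1], [0.2, -0.3], [0.3, -0.1]]
one cam [0.67523523 0.2755155 ] 2.3377216485533663
one cam [0.67537069 0.27325968] 2.9544727197095377
```

Independent features (screws, catch, corners, slots, saddle) agree within about 1 px: face centre (0.6745, 0.2747), yaw 2.6°. The network's y was about 4 mm off. I'll line up at entry height with the hooks about 8 mm short of the face, and look.

```bash
python3 -m jog '[[[0,0,0.9,0,-0.25,2.5,1],[0,0,0,0,0,2.4,1],[0,0,0,0,0,0.95,1],[0,0,0,-2,0,0,1],[0,0,0,-2.2,0,0,1]]]' 50
python3 -m jog '[[[0,0,0,0,0,0,1],[0,0,0,0,0,0,1],[0,0,0,0,0,0,1]]]' 50
cat > f.py <<'E'
from h import *
import pickle
st=robot.read_state(); print(st['t'],np.round(st['tool_pos'],4),np.round(R.from_rotvec(st['orientation']).as_matrix(),4).tolist(),st['force'])
P={n:robot.read_camera(n) for n in ('scene','side')}
pickle.dump(P,open('P4.pkl','wb'))
a=cv2.resize(P['scene']['img'][145:215,310:360,::-1],(400,560),interpolation=cv2.INTER_CUBIC)
b=cv2.resize(P['side']['img'][185:255,220:270,::-1],(400,560),interpolation=cv2.INTER_CUBIC)
im=np.hstack([a,b]).astype(float); im=255*(im/255)**.6
cv2.imwrite('pics/5.png',im.clip(0,255).astype(np.uint8))
Rm=R.from_rotvec(st['orientation']).as_matrix(); t=st['tool_pos']
def br(x,y,z): return t+Rm@np.array([-x,y,-(z-.0046)])  # bracket: x from grip, z from underside
for nm,p in [('tab+ tip',(.072,.014,.036+.005)),('tab- tip',(.072,-.014,.041)),('plate+top',(.060,.024,.06)),('plate-top',(.060,-.024,.06)),('plate-bot',(.060,-.024,0)),('plate+bot',(.060,.024,0))]:
    X=br(*p); u=proj(P['scene'],X); v=proj(P['side'],X)
    print(nm,np.round(X,4),'scene crop',np.round((u-[310,145]+.5)*8-.5),'side crop',np.round((v-[220,185]+.5)*8-.5))
E
python3 f.py
```

```text
t: 8.47
tool_pos: [0.593, 0.2704, 0.0964]
orientation: [0.073, -3.137, 0.002]
force: [-0.3, 0.8, -1.2]
opening: 0.0234
t: 8.72
tool_pos: [0.5944, 0.2706, 0.0982]
orientation: [0.071, -3.14, -0.0]
force: [0.6, 0.0, -3.0]
opening: 0.0237
8.7167 [0.5944 0.2706 0.0982] [[-0.999, -0.0453, -0.0006], [-0.0453, 0.999, -0.0], [0.0006, 0.0, -1.0]] [ 0.58264531  0.02221891 -3.00525686]
tab+ tip [0.6657 0.2878 0.1346] scene crop [175. 199.] side crop [128. 213.]
tab- tip [0.667  0.2599 0.1346] scene crop [229. 239.] side crop [198. 149.]
plate+top [0.6533 0.2973 0.1536] scene crop [125. 138.] side crop [139. 178.]
plate-top [0.6555 0.2493 0.1536] scene crop [218. 206.] side crop [261.  69.]
plate-bot [0.6554 0.2493 0.0936] scene crop [208. 385.] side crop [281. 287.]
plate+bot [0.6533 0.2973 0.0936] scene crop [119. 314.] side crop [165. 400.]
```

View pics/5.png

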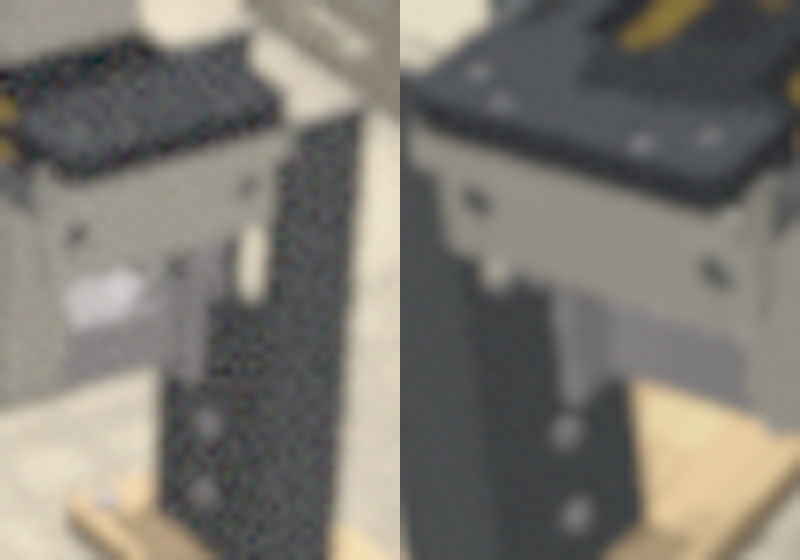

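Picture 5 of the budget (views so far: 1a, 1b, 2, 3, 4, 5 = 6): the plate's lower corner shows at scene crop (205,380) against a predicted (208,385), and at side (572,405) against (565,400). The bracket therefore sits in the hand as modelled, but 3.6 mm too high. I'll correct the height and go in.

```bash
python3 -m jog '[[[0,0,0,0,0,0.36,1],[0,0,0,-0.4,0,0,1],[0,0,0,-0.5,0,0,1],[0,0,0,-0.4,0,0,1],[0,0,0,0,0,0,1]]]' 55
python3 -m jog '[[[0,0,0,-0.25,0,0,1],[0,0,0,-0.15,0,0,1],[0,0,0,0,0,0,1],[0,0,0,0,0,0,1]]]' 55
```

```text
t: 9.23
tool_pos: [0.6083, 0.2711, 0.0945]
orientation: [0.071, -3.141, -0.0]
force: [-1.7, 0.2, -0.7]
opening: 0.0235
t: 9.57
tool_pos: [0.6113, 0.2713, 0.0941]
orientation: [0.071, -3.14, 0.0]
force: [-2.3, -0.7, -3.1]
opening: 0.0237
```

```bash
python3 -m jog '[[[0,0,0,-0.15,0,0,1],[0,0,0,0,0,0,1],[0,0,0,0,0,0,1]]]' 55
python3 -m jog '[[[0,0,0,-0.15,0,0,1],[0,0,0,0,0,0,1],[0,0,0,0,0,0,1]]]' 55
python3 -m jog '[[[0,0,0,-0.1,0,0,1],[0,0,0,0,0,0,1],[0,0,0,0,0,0,1]]]' 55
```

```text
t: 9.82
tool_pos: [0.6127, 0.2713, 0.0941]
orientation: [0.071, -3.14, 0.0]
force: [-3.8, 1.4, -4.9]
opening: 0.0238
t: 10.07
tool_pos: [0.6139, 0.2714, 0.0939]
orientation: [0.071, -3.139, 0.001]
force: [-5.8, 0.2, -4.4]
opening: 0.0239
t: 10.32
tool_pos: [0.6145, 0.2714, 0.0938]
orientation: [0.072, -3.138, 0.001]
force: [-7.1, -0.2, -4.3]
opening: 0.0235
```

```bash
python3 -m jog '[[[0,0,0,-0.15,0,0,1],[0,0,0,0,0,0,1],[0,0,0,0,0,0,1]]]' 60
python3 -m jog '[[[0,0,0,-0.15,0,0,1],[0,0,0,0,0,0,1],[0,0,0,0,0,0,1]]]' 60
```

```text
t: 10.57
tool_pos: [0.6146, 0.2713, 0.0936]
orientation: [0.072, -3.135, 0.002]
force: [-15.2, -1.5, 0.5]
opening: 0.0229
t: 10.82
tool_pos: [0.6147, 0.2711, 0.0935]
orientation: [0.072, -3.132, 0.003]
force: [-21.7, -4.8, 3.7]
opening: 0.0233
```

```bash
python3 -m jog '[[[0,0,0,0.25,0,0,1],[0,0,0,0,0,0.3,1],[0,0,0,0,0,0.3,1],[0,0,0,0,0,0,1],[0,0,0,0,0,0,1]]]' 60
python3 -m jog '[[[0,0,0,0,0,0.3,1],[0,0,0,0,0,0.3,1],[0,0,0,0,0,0,1],[0,0,0,0,0,0,1]]]' 60
```

```text
t: 11.23
tool_pos: [0.6148, 0.2716, 0.0889]
orientation: [0.072, -3.138, 0.0]
force: [-12.3, -1.7, 2.7]
opening: 0.0234
t: 11.57
tool_pos: [0.6148, 0.2719, 0.0831]
orientation: [0.072, -3.138, -0.0]
force: [-12.1, -0.7, 3.2]
opening: 0.0237
```

Going down smoothly. 3.5 mm remain.

```bash
python3 -m jog '[[[0,0,0,0,0,0.2,1],[0,0,0,0,0,0.15,1],[0,0,0,0,0,0,1],[0,0,0,0,0,0,1]]]' 60
python3 -m jog '[[[0,0,0,0,0,0.2,1],[0,0,0,0,0,0,1],[0,0,0,0,0,0,1]]]' 60
python3 -m jog '[[[0,0,0,0,0,0.3,1],[0,0,0,0,0,0,1],[0,0,0,0,0,0,1]]]' 60
```

```text
t: 11.9
tool_pos: [0.6149, 0.272, 0.08]
orientation: [0.072, -3.138, -0.0]
force: [-14.3, 0.0, 6.4]
opening: 0.0235
t: 12.15
tool_pos: [0.6148, 0.2721, 0.0784]
orientation: [0.072, -3.138, -0.0]
force: [-16.4, -0.5, 8.6]
opening: 0.024
t: 12.4
tool_pos: [0.6153, 0.2721, 0.0764]
orientation: [0.072, -3.14, -0.001]
force: [-16.2, -1.9, 12.6]
opening: 0.0236
```

```bash
sed -e 's/P4.pkl/P5.pkl/; s#pics/5.png#pics/6.png#' f.py > g.py; python3 g.py
```

```text
12.4 [0.6153 0.2721 0.0764] [[-0.9989, -0.046, -0.0012], [-0.046, 0.9989, 0.0004], [0.0012, 0.0005, -1.0]] [-16.19277651  -1.91864715  12.64545714]
tab+ tip [0.6866 0.2894 0.1127] scene crop [229. 245.] side crop [ 59. 271.]
tab- tip [0.6879 0.2615 0.1127] scene crop [282. 285.] side crop [129. 207.]
plate+top [0.6742 0.2989 0.1317] scene crop [180. 186.] side crop [ 68. 238.]
plate-top [0.6764 0.2509 0.1317] scene crop [272. 254.] side crop [189. 129.]
plate-bot [0.6764 0.2509 0.0717] scene crop [261. 428.] side crop [212. 340.]
plate+bot [0.6741 0.2989 0.0717] scene crop [172. 357.] side crop [ 96. 453.]
```

View pics/6.png

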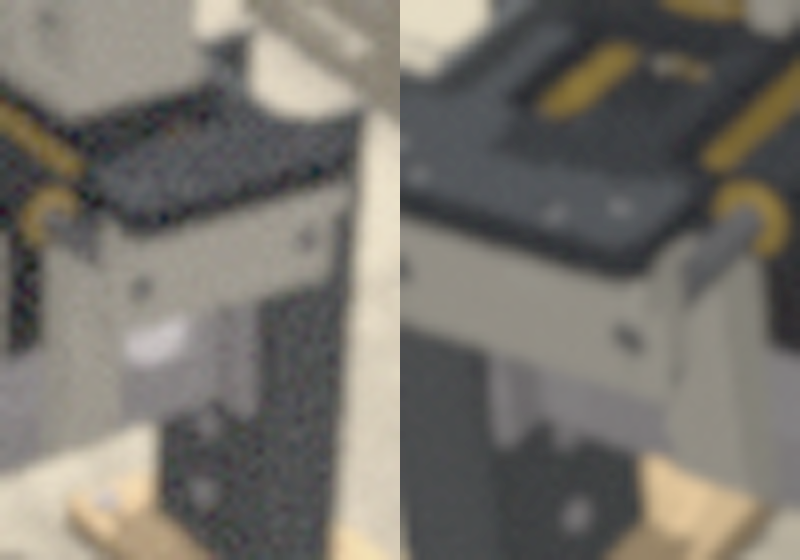

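The plate's bottom corner now shows at scene crop (255,418) and side (497,445), which puts the bracket underside near 0.075, about home. I'll reduce the inward preload and press down harder to see whether it is on a hard stop.

```bash
python3 -m jog '[[[0,0,0,0.15,0,0.2,1],[0,0,0,0,0,0,1],[0,0,0,0,0,0,1]]]' 60
python3 -m jog '[[[0,0,0,0.1,0,0.2,1],[0,0,0,0,0,0,1],[0,0,0,0,0,0,1]]]' 60
python3 -m jog '[[[0,0,0,0,0,0.2,1],[0,0,0,0,0,0,1],[0,0,0,0,0,0,1]]]' 60
```

```text
t: 12.75
tool_pos: [0.6153, 0.2722, 0.0761]
orientation: [-0.072, 3.139, 0.002]
force: [-15.8, -3.0, 17.2]
opening: 0.0233
t: 13.0
tool_pos: [0.6153, 0.2722, 0.0756]
orientation: [-0.072, 3.136, 0.002]
force: [-15.9, -4.5, 24.0]
opening: 0.0236
t: 13.25
tool_pos: [0.6157, 0.2723, 0.0751]
orientation: [-0.072, 3.136, 0.002]
force: [-20.3, -4.8, 32.9]
opening: 0.0238
```

Hard stop at 33 N. I'll unload, release, back off and check the catch and seating.

```bash
python3 -m jog '[[[0,0,0,0.2,0,-0.6,1],[0,0,0,0,0,0,5],[0,0,0,0,0,0,5],[0,0,0,0,0,0,5],[0,0,0,0,0,0,5]]]' 20
python3 -m jog '[[[0,0,0,0,0,-3,5],[0,0,0,0,0,-4,5],[0,0,0,0,0,-4,5],[0,0,0,4,0,0,5],[0,0,0,4,0,0,5]]]' 
python3 -m jog '[[[0,0,0,4,0,0,9],[0,0,0,0,0,0,9],[0,0,0,0,0,0,9]]]'
cat > k.py <<'E'
from h import *
import pickle
st=robot.read_state(); print(st['t'],np.round(st['tool_pos'],4),np.round(st['q'],2))
P={n:robot.read_camera(n) for n in ('scene','side','wrist')}
pickle.dump(P,open('P6.pkl','wb'))
a=cv2.resize(P['scene']['img'][145:215,310:360,::-1],(400,560),interpolation=cv2.INTER_CUBIC)
b=cv2.resize(P['side']['img'][185:255,215:265,::-1],(400,560),interpolation=cv2.INTER_CUBIC)
im=np.hstack([a,b]).astype(float); im=255*(im/255)**.6
cv2.imwrite('pics/7.png',im.clip(0,255).astype(np.uint8))
c,n=np.cos(np.radians(2.6)),np.sin(np.radians(2.6))
def L(x,y,z): return np.array([.6747+c*x-n*y,.2745+n*x+c*y,z])
for nm,p in [('plate-bot',(0,-.024,.075)),('plate+bot',(0,.024,.075)),('plate-top',(0,-.024,.135)),('arm end +top',(-.132,.012,.099)),('arm end -top',(-.132,-.012,.099)),('foot0',(-.006,0,.137)),('foot pressed',(.002,0,.137))]:
    X=L(*p); print(nm,'scene crop',np.round((proj(P['scene'],X)-[310,145]+.5)*8-.5),'side crop',np.round((proj(P['side'],X)-[215,185]+.5)*8-.5)+[400,0])
T=[]
for n in ('scene','side','wrist'):
    for l in ('catch',):
        r=robot.masks_of(P[n],l)
        for x in r[:1]:
            v,u=np.nonzero(x['pixels']); print(n,l,round(x['confidence'],2),len(u),u.min(),u.max(),v.min(),v.max(),np.round([u.mean(),v.mean()],1))
E
python3 k.py
```

```text
t: 13.67
tool_pos: [0.6115, 0.2712, 0.0733]
orientation: [0.071, -3.14, 0.0]
force: [0.4, -0.1, 0.4]
opening: 0.0459
t: 14.08
tool_pos: [0.5351, 0.2686, 0.1882]
orientation: [-0.069, 3.133, 0.005]
force: [-0.3, 0.3, 0.3]
opening: 0.0503
t: 14.33
tool_pos: [0.4892, 0.2656, 0.1827]
orientation: [0.073, -3.138, 0.001]
force: [0.8, -0.8, 1.0]
opening: 0.0657
14.3333 [0.4892 0.2656 0.1827] [ 0.41  0.04  1.65  0.    1.45 -1.21]
plate-bot scene crop [261. 420.] side crop [654. 329.]
plate+bot scene crop [172. 349.] side crop [538. 442.]
plate-top scene crop [272. 245.] side crop [631. 117.]
arm end +top scene crop [-183.  415.] side crop [1071.  492.]
arm end -top scene crop [-141.  454.] side crop [1123.  429.]
foot0 scene crop [209. 210.] side crop [593. 170.]
foot pressed scene crop [231. 203.] side crop [563. 161.]
scene catch 0.49 44 334 339 159 170 [336.5 164.3]
side catch 0.7 1011 304 382 313 399 [344.5 356.8]
```

View pics/7.png

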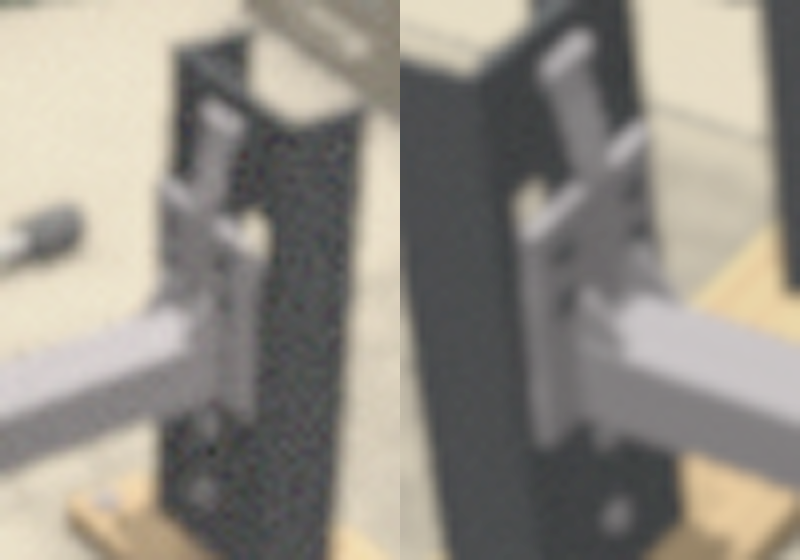

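Picture 8: the plate is flat on the face. Its bottom corners are at scene (252,420) and side (540,445), against home predictions of (261,420) and (538,442). The catch leaf ends just above the plate's top edge at scene (207,205) and side (592,166), matching the rest position (209,210) / (593,170) and not the pressed one. So the bracket is home and the catch has snapped out. Next is the tube.

```bash
cat > m.py <<'E'
from h import *
P={n:robot.read_camera(n) for n in ('scene','side','wrist')}
for n,p in P.items():
    r=robot.masks_of(p,'tube_mid')
    for x in r[:2]:
        m=x['pixels']; v,u=np.nonzero(m)
        c=np.c_[u,v].astype(float); mu=c.mean(0); w=np.linalg.svd(c-mu,full_matrices=False)[2][0]; t=(c-mu)@w
        A,B=[onz(p,mu+w*k,.007) for k in (t.min()-.3,t.max()+.3)]
        print(n,round(x['confidence'],2),len(u),mu.round(1),'ends',A.round(4)[:2],B.round(4)[:2],'len',np.linalg.norm(A-B).round(4),'mid',((A+B)/2).round(4)[:2],'ang',np.degrees(np.arctan2(*(B-A)[1::-1])).round(1), 'cols',u.min(),u.max(),'rows',v.min(),v.max())
    r=robot.pinpoint(p,'tube_mid')
    if r: print('  pin',r[0]['confidence'],onz(p,r[0]['point'],.007).round(4))
E
python3 m.py
```

```text
scene 0.62 201 [216.  224.3] ends [0.4123 0.4828] [0.385  0.2799] len 0.2048 mid [0.3986 0.3813] ang -97.7 cols 207 226 rows 203 248
scene 0.37 905 [317.1 192.3] ends [0.7934 0.4216] [0.5869 0.3648] len 0.2142 mid [0.6902 0.3932] ang -164.6 cols 287 341 rows 169 210
  pin 0.73 [0.4004 0.3649 0.007 ]
side 0.71 909 [342.1 359.7] ends [0.385  0.2792] [0.4148 0.4799] len 0.2029 mid [0.3999 0.3795] ang 81.5 cols 304 381 rows 315 399
side 0.32 152 [389.  208.5] ends [ 0.4836 -0.0931] [0.4981 0.0405] len 0.1344 mid [ 0.4909 -0.0263] ang 83.8 cols 374 402 rows 195 223
  pin 0.66 [0.3984 0.3806 0.007 ]
wrist 0.95 2365 [429.4 103.2] ends [0.386  0.2808] [0.4138 0.4835] len 0.2046 mid [0.3999 0.3822] ang 82.2 cols 339 521 rows 80 127
  pin 0.96 [0.3973 0.3769 0.007 ]
```

Three cameras agree: tube middle (0.3996, 0.3812), axis 82.1°. The mask lengths come out at 203–205 mm, so it is the long tube. I'll move above it and turn the fingers across it.

```bash
python3 -m jog '[[[0,0,0,2.1,2.98,0,6],[0,0,0,2.1,2.98,0,4.5],[0,0,0,2.1,2.98,0,4.5],[0,0,0,2.1,2.98,0,4.5],[0,0,7.16,0,0,0,4.5]]]' 15 | tail -5
python3 -m jog '[[[0,0,7.16,0,0,0,4.5],[0,0,7.16,0,0,0,4.5],[0,0,7.16,0,0,0,4.5],[0,0,7.16,0,0,0,4.5],[0,0,7.16,0,0,0,4.5]]]' | tail -5
python3 -m jog '[[[0,0,7.16,0,0,0,4.5],[0,0,7.16,0,0,0,4.5],[0,0,7.16,0,0,0,4.5],[0,0,7.16,0,0,0,4.5],[0,0,7.16,0,0,0,4.5]]]' | tail -5
python3 -m jog '[[[0,0,7.16,0,0,0,4.5],[0,0,7.16,0,0,0,4.5],[0,0,7.16,0,0,0,4.5],[0,0,0.3,0,0,0,4.5],[0,0,0,0,0,0,4.5]]]' 
sed -i "1a st=robot.read_state(); print(st['t'],st['tool_pos'].round(4),R.from_rotvec(st['orientation']).as_matrix().round(3).tolist())" m.py; python3 m.py
```

```text
t: 15.5
tool_pos: [0.3986, 0.3856, 0.1842]
orientation: [-0.115, -3.138, -0.003]
force: [0.8, 0.9, 0.1]
opening: 0.0612
t: 15.92
tool_pos: [0.4024, 0.3813, 0.1841]
orientation: [1.092, 2.945, 0.0]
force: [-0.5, 0.5, 0.5]
opening: 0.0454
t: 16.33
tool_pos: [0.4025, 0.3812, 0.1841]
orientation: [1.945, 2.467, 0.0]
force: [-0.2, -0.3, 0.2]
opening: 0.0455
t: 16.75
tool_pos: [0.4024, 0.3812, 0.1841]
orientation: [-2.366, -2.067, -0.0]
force: [0.3, -1.7, -0.7]
opening: 0.0453
16.75 [0.4024 0.3812 0.1841] [[0.135, 0.991, 0.0], [0.991, -0.135, 0.0], [0.0, 0.0, -1.0]]
scene 0.81 271 [216.5 225.9] ends [0.413  0.4873] [0.3841 0.2765] len 0.2128 mid [0.3985 0.3819] ang -97.8 cols 206 227 rows 202 249
scene 0.7 1179 [343.1 184.6] ends [0.9026 0.5938] [0.6839 0.2514] len 0.4063 mid [0.7932 0.4226] ang -122.6 cols 329 355 rows 148 219
  pin 0.65 [0.4012 0.382  0.007 ]
side 0.76 998 [344.5 357. ] ends [0.3847 0.2759] [0.4145 0.4799] len 0.2062 mid [0.3996 0.3779] ang 81.7 cols 304 382 rows 313 399
  pin 0.81 [0.4013 0.3747 0.007 ]
wrist 0.8 2199 [319.2 173.8] ends [0.414  0.4808] [0.385  0.2776] len 0.2053 mid [0.3995 0.3792] ang -98.1 cols 313 327 rows 90 265
  pin 0.75 [0.3984 0.3832 0.007 ]
```

```bash
python3 -m jog '[[[0,0,0,-0.1,-0.27,4,4.5],[0,0,0,0,0,4,4.5],[0,0,0,0,0,4,4.5],[0,0,0,0,0,3.5,4.5],[0,0,0,0,0,1.5,4.5]]]' 15
python3 -m jog '[[[0,0,0,0,0,0.8,4.5],[0,0,0,0,0,0,4.5],[0,0,0,0,0,0,4.5]]]' 15
```

```text
t: 17.62
tool_pos: [0.3966, 0.3781, 0.0085]
orientation: [-2.369, -2.063, 0.011]
force: [-1.1, 0.8, -0.1]
opening: 0.045
t: 17.87
tool_pos: [0.4003, 0.381, 0.0069]
orientation: [2.37, 2.063, 0.002]
force: [-0.8, -0.3, 1.1]
opening: 0.045
```

```bash
python3 -m jog '[[[0,0,0,0,0,0.4,4.5],[0,0,0,0,0,0,0.5],[0,0,0,0,0,0,0.5],[0,0,0,0,0,0,0.5],[0,0,0,0,0,0,0.5]]]' 15
python3 -m jog '[[[0,0,0,0,0,0,0.5],[0,0,0,0,0,0,0.5],[0,0,0,0,0,0,0.5],[0,0,0,0,0,0,0.5]]]' 15
```

```text
t: 18.28
tool_pos: [0.4001, 0.3809, 0.0028]
orientation: [2.37, 2.062, 0.002]
force: [0.0, 0.6, -0.7]
opening: 0.0229
t: 18.62
tool_pos: [0.3999, 0.3807, 0.0023]
orientation: [2.37, 2.062, 0.001]
force: [-1.0, -0.4, 2.3]
opening: 0.0128
```

```bash
python3 -m jog '[[[0,0,0,0,0,-1,0.5],[0,0,0,0,0,-3,0.5],[0,0,0,0,0,-4,0.5],[0,0,0,0,0,-4,0.5],[0,0,0,0,0,-4,0.5]]]' 15
python3 -m jog '[[[0,0,-5.2,0,0,-3,0.5],[0,0,-5.2,0,0,0,0.5],[0,0,0,0,0,0,0.5],[0,0,0,0,0,0,0.5]]]' 15
python3 - <<'E'
from h import *
p=robot.read_camera('wrist'); save(p,'8.png',s=1)
r=robot.masks_of(p,'tube_mid')
for x in r[:1]:
    v,u=np.nonzero(x['pixels']); print(x['confidence'],len(u),u.min(),u.max(),v.min(),v.max())
st=robot.read_state(); print(st['tool_pos'],R.from_rotvec(st['orientation']).as_matrix().round(3).tolist())
E
```

```text
t: 19.03
tool_pos: [0.399, 0.3801, 0.164]
orientation: [-2.37, -2.062, 0.001]
force: [0.2, 0.7, -0.3]
opening: 0.0127
t: 19.37
tool_pos: [0.3994, 0.3803, 0.1921]
orientation: [-2.176, -2.266, 0.0]
force: [-0.3, -0.6, -1.8]
opening: 0.0129
0.85 6245 308 334 61 361
[0.39875506 0.37979181 0.1903241 ] [[-0.04, 0.999, -0.002], [0.999, 0.04, -0.002], [-0.002, -0.003, -1.0]]
```

View pics/8.png

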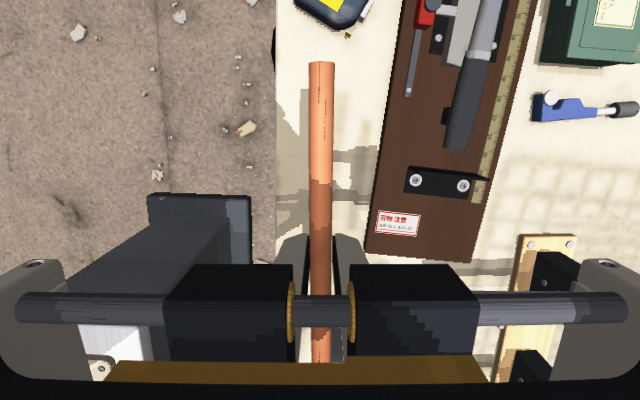

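Picture 9: the tube is held straight along the tool's x, columns 308–334, with its far end at row 61. I'll carry it over the rack.

```bash
python3 -m jog '[[[0,0,0,-2.77,2.36,0,0.5],[0,0,0,-2.77,2.36,0,0.5],[0,0,0,-2.77,2.36,0,0.5],[0,0,0,-2.77,2.36,0,0.5],[0,0,0,-2.77,2.36,0,0.5]]]' 15
python3 -m jog '[[[0,0,0,-2.77,2.36,0,0.5],[0,0,0,-2.77,2.36,0,0.5],[0,0,0,0,0,0,0.5],[0,0,0,0,0,0,0.5]]]' 15
cat > n.py <<'E'
from h import *
st=robot.read_state(); Rm=R.from_rotvec(st['orientation']).as_matrix(); print(st['t'],st['tool_pos'].round(4),Rm.round(3).tolist(),st['opening'],st['force'].round(1))
P={n:robot.read_camera(n) for n in ('scene','side','wrist')}
zt=st['tool_pos'][2]+.005
for n,p in P.items():
    for x in robot.masks_of(p,'tube_mid')[:1]:
        v,u=np.nonzero(x['pixels']); c=np.c_[u,v].astype(float); mu=c.mean(0); w=np.linalg.svd(c-mu,full_matrices=False)[2][0]; t=(c-mu)@w
        A,B=[onz(p,mu+w*k,zt) for k in (t.min()-.3,t.max()+.3)]
        print(n,round(x['confidence'],2),len(u),'ends',A.round(4)[:2],B.round(4)[:2],'len',np.linalg.norm(A-B).round(4),'mid',((A+B)/2).round(4)[:2],'ang',np.degrees(np.arctan2(*(B-A)[1::-1])).round(1))
tgt=np.array([.574,.1949,0]); d=tgt-st['tool_pos']; print('to mid, tool x,y cm',(Rm.T@d)[:2]*100)
E
python3 n.py
```

```text
t: 19.88
tool_pos: [0.5233, 0.2455, 0.19]
orientation: [-2.174, -2.266, 0.005]
force: [-0.1, 0.8, -1.0]
opening: 0.013
t: 20.22
tool_pos: [0.5729, 0.192, 0.1898]
orientation: [-2.178, -2.262, 0.005]
force: [-0.2, 0.2, -0.5]
opening: 0.0129
20.2167 [0.5729 0.192  0.1898] [[-0.038, 0.999, -0.004], [0.999, 0.038, -0.001], [-0.001, -0.004, -1.0]] 0.012930685567581002 [-0.2  0.2 -0.5]
scene 0.77 366 ends [0.5682 0.3009] [0.5758 0.0866] len 0.2145 mid [0.572  0.1938] ang -87.9
side 0.55 449 ends [0.5774 0.0866] [0.5679 0.3007] len 0.2143 mid [0.5727 0.1936] ang 92.5
wrist 0.71 6283 ends [0.5667 0.295 ] [0.5737 0.1151] len 0.18 mid [0.5702 0.205 ] ang -87.8
to mid, tool x,y cm [0.3035441  0.18481015]
```

```bash
python3 -m jog '[[[0,0,-0.3,0.15,0.17,2,0.5],[0,0,0,0,0,2.5,0.5],[0,0,0,0,0,2,0.5],[0,0,0,0,0,1,0.5],[0,0,0,0,0,0,0.5]]]' 15
python3 -m jog '[[[0,0,0,0,0,0.7,0.5],[0,0,0,0,0,0,0.5],[0,0,0,0,0,0,0.5]]]' 15
python3 n.py
```

```text
t: 20.93
tool_pos: [0.5723, 0.1957, 0.1139]
orientation: [-2.164, -2.273, 0.007]
force: [0.1, 0.6, -1.0]
opening: 0.0129
t: 21.18
tool_pos: [0.5753, 0.1958, 0.1112]
orientation: [2.167, 2.274, 0.002]
force: [0.7, -0.4, -0.5]
opening: 0.0131
21.1833 [0.5753 0.1958 0.1112] [[-0.048, 0.999, 0.002], [0.999, 0.048, 0.0], [0.0, 0.002, -1.0]] 0.013100302978111494 [ 0.7 -0.4 -0.5]
scene 0.61 299 ends [0.5693 0.2974] [0.5791 0.0924] len 0.2052 mid [0.5742 0.1949] ang -87.2
side 0.75 391 ends [0.58   0.0963] [0.5701 0.3031] len 0.207 mid [0.5751 0.1997] ang 92.8
wrist 0.85 6284 ends [0.5697 0.2965] [0.5778 0.1171] len 0.1795 mid [0.5737 0.2068] ang -87.4
to mid, tool x,y cm [-0.08324532 -0.15147374]
```

```bash
python3 -m jog '[[[0,0,0,-0.15,-0.05,0.4,0.5],[0,0,0,0,0,0.4,0.5],[0,0,0,0,0,0.1,0.5],[0,0,0,0,0,0,0.5],[0,0,0,0,0,0,0.5]]]' 15
python3 -m jog '[[[0,0,0,0,0,0.15,0.5],[0,0,0,0,0,0,0.5],[0,0,0,0,0,0,0.5]]]' 15
```

```text
t: 21.9
tool_pos: [0.5741, 0.1938, 0.1008]
orientation: [-2.167, -2.274, 0.001]
force: [-0.5, 0.5, 0.0]
opening: 0.0132
t: 22.15
tool_pos: [0.5743, 0.194, 0.0996]
orientation: [2.167, 2.274, 0.0]
force: [0.3, -0.3, 0.8]
opening: 0.0131
```

```bash
python3 -m jog '[[[0,0,0,0,0,0.1,0.5],[0,0,0,0,0,0,0.5],[0,0,0,0,0,0,0.5]]]' 10
python3 - <<'E'
from h import *
import pickle
P={n:robot.read_camera(n) for n in ('scene','side')}
a=cv2.resize(P['scene']['img'][160:260,285:385,::-1],(400,400),interpolation=cv2.INTER_CUBIC)
b=cv2.resize(P['side']['img'][165:265,235:335,::-1],(400,400),interpolation=cv2.INTER_CUBIC)
cv2.imwrite('pics/9.png',np.hstack([a,b]))
E
```

```text
t: 22.4
tool_pos: [0.5745, 0.194, 0.0989]
orientation: [2.167, 2.274, 0.001]
force: [0.2, 0.3, 2.0]
opening: 0.013
```

View pics/9.png

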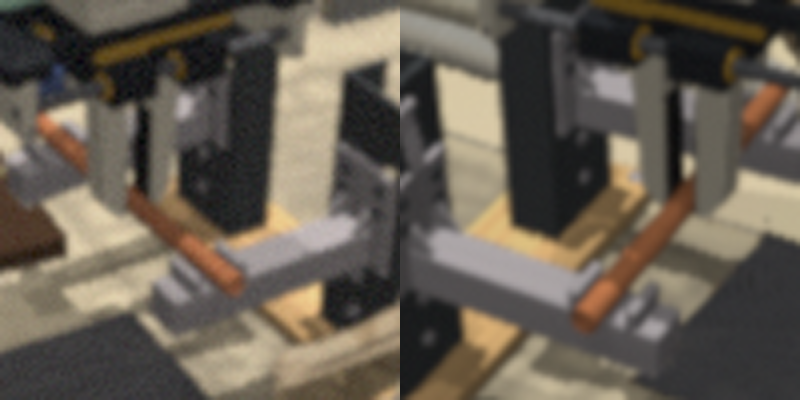

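Picture 10: the tube lies across both arms between the lips, and the TCP height rules out it sitting on a lip. Contact force is 2 N. Release and rise.

```bash
python3 -m jog '[[[0,0,0,0,0,-0.05,0.5],[0,0,0,0,0,0,2],[0,0,0,0,0,0,3],[0,0,0,0,0,0,4],[0,0,0,0,0,0,4]]]' 10
python3 -m jog '[[[0,0,0,0,0,0,4],[0,0,0,0,0,-1,4],[0,0,0,0,0,-3,4],[0,0,0,0,0,-4,4],[0,0,0,0,0,-4,4]]]'
python3 -m jog '[[[0,0,0,0,-4,0,4],[0,0,0,0,-4,0,4],[0,0,0,0,-4,0,4],[0,0,0,0,0,0,4],[0,0,0,0,0,0,4]]]'
cat > o.py <<'E'
from h import *
st=robot.read_state(); print(st['t'],st['tool_pos'].round(3))
P={n:robot.read_camera(n) for n in ('scene','side','wrist')}
for n,p in P.items():
    for x in robot.masks_of(p,'tube_mid')[:1]:
        v,u=np.nonzero(x['pixels']); c=np.c_[u,v].astype(float); mu=c.mean(0); w=np.linalg.svd(c-mu,full_matrices=False)[2][0]; t=(c-mu)@w
        A,B=[onz(p,mu+w*k,.106) for k in (t.min()-.3,t.max()+.3)]
        print(n,round(x['confidence'],2),len(u),'ends',A.round(4)[:2],B.round(4)[:2],'len',np.linalg.norm(A-B).round(4),'mid',((A+B)/2).round(4)[:2],'ang',np.degrees(np.arctan2(*(B-A)[1::-1])).round(1))
    for l in ('short_tube','foam_scrap'):
        r=robot.pinpoint(p,l)
        if r: print('  ',l,round(r[0]['confidence'],2),onz(p,r[0]['point'],0).round(3)[:2])
a=cv2.resize(P['scene']['img'][145:255,280:390,::-1],(400,400),interpolation=cv2.INTER_CUBIC)
b=cv2.resize(P['side']['img'][155:265,225:335,::-1],(400,400),interpolation=cv2.INTER_CUBIC)
cv2.imwrite('pics/10.png',np.hstack([a,b]))
E
python3 o.py
```

```text
t: 22.92
tool_pos: [0.5741, 0.1939, 0.0988]
orientation: [-2.167, -2.274, 0.001]
force: [0.0, 0.3, 0.3]
opening: 0.0352
t: 23.33
tool_pos: [0.5732, 0.1937, 0.2199]
orientation: [-2.166, -2.273, 0.004]
force: [-0.2, 0.7, 0.6]
opening: 0.0401
t: 23.75
tool_pos: [0.4526, 0.1882, 0.2197]
orientation: [2.166, 2.275, 0.001]
force: [0.3, -0.0, 0.0]
opening: 0.0399
23.75 [0.453 0.188 0.22 ]
scene 0.59 438 ends [0.5646 0.2935] [0.5786 0.0915] len 0.2024 mid [0.5716 0.1925] ang -86.0
   short_tube 0.52 [ 0.489 -0.026]
   foam_scrap 0.98 [0.427 0.002]
side 0.56 557 ends [0.5799 0.0867] [0.5654 0.3047] len 0.2185 mid [0.5726 0.1957] ang 93.8
   short_tube 0.66 [ 0.486 -0.025]
   foam_scrap 0.82 [0.432 0.004]
wrist 0.97 2411 ends [0.567  0.2939] [0.5765 0.1235] len 0.1707 mid [0.5718 0.2087] ang -86.8
   short_tube 0.55 [ 0.492 -0.031]
   foam_scrap 0.87 [ 0.422 -0.002]
```

View pics/10.png

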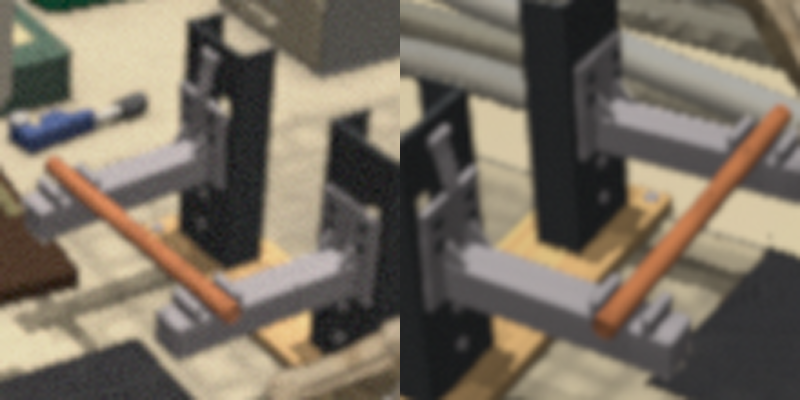

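Final picture: the tube lies between the lips of both saddles, with its middle at about (0.572, 0.194) against the rack middle (0.574, 0.195). The bracket is flush, the catch is out above the plate, and the arm is clear.

```bash
python3 -c "
from plant import robot
print(robot.close_job(), robot.read_state()['t'])"
```

```text
the job is handed in; nothing more can be done
the job is handed in; nothing more can be done
```

The rack is finished and handed in at about 24 s of the 61 s allowed. The loose bracket is hooked into the bare upright, fully down, with the catch snapped out. The long tube lies across both brackets, and the robot had let go and was clear.

- **Bracket seating:** I pushed it down to a hard stop at about 33 N. It slipped roughly 3–4 mm in the fingers near the end, so I judged home from pictures after letting go. The plate corners matched the home position to about 1 px (1–2 mm). The catch leaf was at its rest position, just above the plate's top edge.
- **Tube:** it sits between the lips of both saddles. The cameras put its middle at about (0.572, 0.194), against a rack middle of (0.574, 0.195), so it is centred within about 3 mm.
- **Short tube and foam offcut:** neither was touched, and both still measured at their starting places within the cameras' accuracy.

**Disagreements and oversteps:**
- **Upright position:** the networks' y for the bare upright was about 4 mm off what I measured from its edges, screws and slot. I used my own measurement, and the tabs went in without catching.
- **Catch masks:** the network was sometimes wrong about the catch, once marking the tube instead, so I checked the catch by eye.
- **Tube thickness:** the fingers read about 13 mm on the 14 mm tube.
- **Pictures:** I viewed 11, one over the budget of 10.

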